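# Lock the jar mill: find the shaft's cross-hole and pin it

### The job

Lock the jar of the bench mill so that it can be opened: take the lock pin with the round black knob out of the tool block, stand it in the bore on top of the mill's bearing block and let go, so that it rests on the shaft. Turn the barring wheel gently until the pin drops into the hidden cross-hole of the shaft, and do not force the wheel or the pin when they stop. Then push the pin down until it is fully home, its collar flat on the block, and leave it there; leave the other tools and the amber bottle where they stand.

Things in the scene. Friction and masses are not known exactly. Their poses are not given: they have to be found in the camera images.
- lock_pin: drum lock pin, 105 mm, 55 to 90 g: steel shank, black knob, standing knob up in the tool block. Origin at its tip, z along the pin to the knob. From the tip up: chamfer 5.6 to 10 mm diameter over 3 mm; 10 mm to z 31; cone to 12 mm at z 36; 12 mm to z 75; collar 22 mm, z 75 to 79; knob 22 mm, z 79 to 105, flat top
- pin_tip (a point): centre of the lock pin's lower tip; on the tool block it stands 6 mm above the worktop
- pin_knob (a point): point on the lock pin's axis inside its knob, 92 mm above the tip and 13 mm below the knob's top: the place to grip
- pin_collar (a point): centre of the underside of the lock pin's collar, 75 mm above the tip; at home it lies on the bearing block's top
- lock_bore (a point): centre of the mouth of the vertical lock bore, in the flat top (52 x 40 mm) of the mill's bearing block, 155 mm above the worktop; z up, y along the shaft away from the wheel. The bore is 13.2 mm wide; 30 mm down it meets the shaft, under the shaft it goes on. Misaligned, a pin stands on the shaft with its tip 30 mm deep, leaning up to 0.12 rad
- shaft: the mill's shaft, 30 mm thick, with jar and barring wheel: turns either way about its y axis and stays where it is left; about 1.5 N at a ball turns it. Origin on the axis below the lock bore. A 13.5 mm cross-hole goes right through it under the bore, so it lines up twice a turn; it cannot be seen, and wheel, arms and axes of this body do not show its angle
- mill: bench jar mill, fixed: grey base 170 x 312 x 20 mm, white motor box (120 x 72, 153 mm high) at one end, white jar 104 mm across on the shaft, bearing block with lock bore, wheel beyond the base. Origin under the base's centre, y along the shaft to the motor. Near alignment the pin drops to 40 mm deep onto a sprung catch; the shaft then has up to 0.35 rad of play either way until the pin stops it
- wheel_centre (a point): centre of the barring wheel, on the shaft's axis, 110 mm above the worktop, 88 mm from the lock bore in its -y direction. The wheel stands upright across the shaft: steel hub 42 mm across, 30 mm wide, four 9 mm arms with ball knobs. With the pin dropped in, pushing it past the catch and home takes 8 to 20 N, turns the shaft straight by itself, and the catch then holds it down
- ball0 (a point): first ball knob of the barring wheel (black, 24 mm across): its centre, 62 mm from the shaft's axis; the four are alike, 90 degrees apart, numbered in turn; which is uppermost at the start varies
- ball1 (a point): second ball knob of the barring wheel (black, 24 mm across): its centre, 62 mm from the shaft's axis; the four are alike, 90 degrees apart, numbered in turn; which is uppermost at the start varies
- ball2 (a point): third ball knob of the barring wheel (black, 24 mm across): its centre, 62 mm from the shaft's axis; the four are alike, 90 degrees apart, numbered in turn; which is uppermost at the start varies
- ball3 (a point): fourth ball knob of the barring wheel (black, 24 mm across): its centre, 62 mm from the shaft's axis; the four are alike, 90 degrees apart, numbered in turn; which is uppermost at the start varies
- tool_block: aluminium tool block 46 x 140 x 42 mm, fixed, with three holes in a row along its y, 46 mm apart, 13.5 mm wide, 36 mm deep; lock pin, T-key and drift stand in them in any order. Origin under its centre
- t_key: steel T-key, 99 mm long, 58 mm crossbar on top; bystander. Origin at its lower end
- drift: plain steel drift, 102 mm long, upper third 15 mm thick, no collar; bystander. Origin at its lower end
- reagent_amber: amber glass bottle with black cap, 67 mm across, 150 mm high, standing behind the wheel and the tool block; bystander. Origin under its centre

How it is judged (in metres and radians):
On the way, in this order (a step that is already met when the one before it is completed fails the run):
1. the lock pin stands in the lock bore, let go, resting on the shaft (tip 24 to 34 mm below the mouth) (horizontal distance between pin_collar and lock_bore below 0.012 m and horizontal distance between pin_tip and lock_bore below 0.006 m and z of pin_tip in the frame of lock_bore between -0.034 and -0.024 m and contact force between the fingers and lock_pin below 0.2 N), for 0.2 s.
2. the pin has dropped into the shaft's cross-hole (tip more than 36 mm below the mouth) (horizontal distance between pin_collar and lock_bore below 0.012 m and horizontal distance between pin_tip and lock_bore below 0.006 m and z of pin_tip in the frame of lock_bore below -0.036 m), for 0.1 s.
At the end, for the whole second after the job is handed in: the lock pin is home in the lock bore, through the shaft: its collar's underside within 2.5 mm of the block's top, within 4 mm of the bore's axis, the pin upright within 0.06 rad, at rest and let go (horizontal distance between pin_collar and lock_bore below 0.004 m and z of pin_collar in the frame of lock_bore between -0.003 and 0.0025 m and angle between the z axis of lock_pin and the z axis of lock_bore, either way round below 0.06 rad and linear speed of lock_pin below 0.02 m/s); the robot touches nothing.
It fails at once if the robot rams the pin down on the shaft that is not lined up, with more than 45 N between them (about 25 N of push) (contact force between the fingers and lock_pin above 5 N and contact force between lock_pin and shaft above 45 N and z of pin_tip in the frame of lock_bore between -0.052 and -0.0425 m).
It fails at once if the pin and the shaft are forced against each other with more than 130 N (as by leaning on the locked wheel with about 19 N or more at a ball) (contact force between lock_pin and shaft above 130 N).
It fails at once if the T-key or the drift is moved by more than 30 mm (distance of any of t_key, drift from where it was at the start of the episode above 0.03 m).
It fails at once if the amber bottle is moved by more than 30 mm (distance of reagent_amber from where it was at the start of the episode above 0.03 m).
It also fails if it takes over 72 s, if anything falls off the work surface, if the arm or the gripper's body presses on something with over 40 N, if the wrist force passes 120 N, or if a joint passes its speed limit or range.

### The arm

A 6-joint arm with a two-finger parallel gripper is mounted at the origin on a cart in front of the work surface, level with it; the furniture and walls round the work are solid. World frame = base frame: x ahead of the robot, y to its left, z up, the work surface at z = 0. Lengths are in mm, angles in rad, forces in N, time in s.
With the tool pointing down it reaches from about 325 to 900 mm from the base axis. Payload 3.5 kg.
Tool frame: the origin (TCP) lies midway between the tips of the shut fingers; the grasp point (between the pads) lies 19 mm behind it (manip.hold_point_z is the distance from the TCP to the grasp point, in mm); z points along the fingers, y is the line along which they close (so a half turn about z gives the same grasp; the last joint's range is limited). The gripper opens to 85 mm and grips with 20 to 120 N. Pads are 22 mm wide; open, the fingers measure 114 mm over their backs; the gripper's body (76 mm by 85 mm) begins 54 mm behind the grasp point. The pads swing forward as they close: fully open they stand 13 mm farther back than shut.
Start: joints at [1.15, 0.276, -0.026, 1.268, 0, 1.467], TCP at [195.305, 593.698, 231.313] pointing down, gripper open.
Joint ranges: [-3.12, 3.12], [-0.85, 1.88], [-1.08, 1.24], [-1.95, 2.15], [-1.57, 1.53], [-3.14, 3.14]. Speed limits (rad/s): [2.57, 2.57, 3.14, 3.14, 3.14, 3.14].

### API

Orientations are given as a unit quaternion [x, y, z, w].
In Python, from rig import telemetry, viewer, job, manip gives the robot as it stands.
- The arm moves only by the shell command python3 -m pendant 'ROWS' [FORCE]. ROWS is JSON, one flat list of numbers, 5 for each row, row after row: the shift along the tool's x, y, z in m, then the turn about the tool's z in rad, then the closure, from 0 (fully open) to 1 (shut). In form: [dx, dy, dz, twist, grip, dx, dy, dz, twist, grip, ...]. A call has 1 to 5 rows; each row is the pose to reach, as a shift and turn from the pose commanded when the call began, along the tool's axes at that moment; what a row does not reach only later rows make up. A row lasts 1/8 s, in which the tool goes at most 62.5 mm and 10.7 degrees, less where a joint would pass 70% of its speed; a pose out of reach is approached as far as the arm can. A call with a gripper value outside its range is refused whole. The fingers move at their own pace and stop on an object; FORCE is the grip in N (left out, the last holds). Time passes only in rows, so rows that repeat a pose let the fingers close. It gives the time, the measured TCP pose, the force, the opening and the grip force at its end, in the units of the state.
- telemetry.observe(): the state, without advancing time (a new reading comes with each control period).
- viewer.read_camera(name): name is "side" or "top"; returns the picture (384x512x3 uint8, blue, green, red); there is no depth.
- viewer.get_calibration(name): a dict with "fovy" (degrees; the focal length in pixels is half the picture's height over the tangent of half this angle, whatever the lens; pixels are square), "cx", "cy" (the principal point, pixels), "distortion" ([k1, k2, p1, p2, k3] as OpenCV has them; the pictures are not rectified), "rvec" (rotation vector, rad) and "tvec" (3), from world to camera coordinates, as OpenCV has them. Camera axes: x right, y down, z forward; pixel columns grow to the right and rows downward; lengths in mm; the calibration is good to about 2 mm. A picture is of the moment at which its call begins. get_calibration takes no time and is no camera call.
- job.close_job(): hands the job in; it is judged then, once.
The state is a dict: "time": time; "joint_pos": joint angles; "joint_vel": joint speeds; "effort": joint torques, N m; "tool_pos": TCP position; "ee_rot": TCP orientation; "force": force on the tool from outside, world axes, zero at the start; "ft_torque": the same for the moment, N m; "width": finger opening in mm; "grip_force": force on a finger pad.
Only numpy, scipy, OpenCV 4.12 (cv2) and the standard library are available. Lean on these libraries where they do the work, as an engineer would, in place of code of your own. Each camera call takes 0.05 s, during which the arm holds its last target. There are 200 camera calls.

## Working session

There is one attempt and no reset: what is moved stays moved. The work goes in short steps, Python scripts to look and compute and a shell command to move; the robot and the scene stay as the last step left them, time stands still between calls to the robot, and variables do not carry over. Pictures are saved under pics/ and viewed, at most 10 in all, crops included, and the job is handed in when it is done.

```bash
ls; mkdir -p pics; python3 - <<'E'
from rig import telemetry, viewer, manip
import cv2
print(telemetry.observe())
for n in("side","top"):
    print(viewer.get_calibration(n)); cv2.imwrite(f"pics/{n}0.png",viewer.read_camera(n))
E
```

```text
pics
{'time': 0.0, 'joint_pos': array([ 1.14961428e+00,  2.77146256e-01, -2.79262839e-02,  1.26800888e+00,
       -1.16648871e-05,  1.46740290e+00]), 'joint_vel': array([-0.00014709, -0.00063656, -0.00029551,  0.00045116,  0.00128511,
       -0.00149631]), 'effort': array([-1.35769489e-03, -4.45510590e+01,  2.95202905e+01,  1.64076191e-02,
       -3.18045122e-04, -1.92543538e-06]), 'tool_pos': array([194.96991762, 592.96469352, 230.1300975 ]), 'ee_rot': array([ 1.58226435e-01,  9.87402192e-01, -1.10498430e-03, -2.90619110e-04]), 'force': array([ 0.48871545, -0.53155225,  0.72231611]), 'ft_torque': array([0.00897647, 0.01742272, 0.02060737]), 'grip_force': 0.0, 'width': 85.37469035406181}
{'fovy': 56.90828790916921, 'cx': 251.69548234524297, 'cy': 192.3253382034703, 'distortion': array([-0.01781347,  0.        ,  0.        ,  0.        ,  0.        ]), 'rvec': array([ 1.88701248, -0.46161322,  0.3235223 ]), 'tvec': array([-561.85412213,  177.10190346,  778.18153038])}
{'fovy': 53.44015060137813, 'cx': 258.3671463015679, 'cy': 195.6725164307964, 'distortion': array([0.01778223, 0.        , 0.        , 0.        , 0.        ]), 'rvec': array([ 2.21592855, -2.15269921,  0.0369356 ]), 'tvec': array([ -93.12285082,  559.27143102, 1124.82819767])}
```

View pics/side0.png

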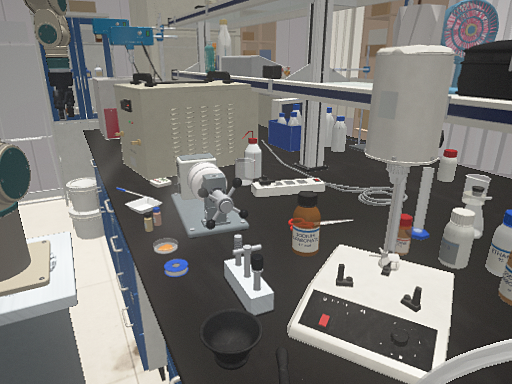

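View pics/top0.png

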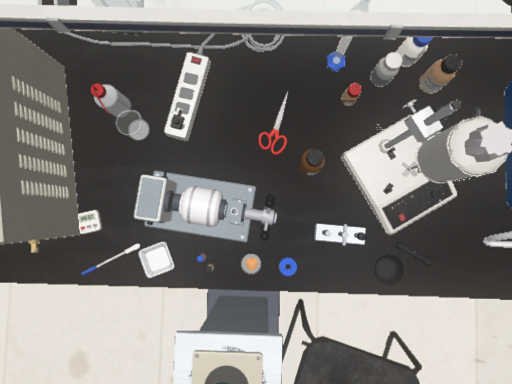

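```bash
cat > h.py <<'E'
import numpy as np, cv2
from rig import telemetry, viewer
def cal(n):
    c=viewer.get_calibration(n); f=192/np.tan(np.radians(c["fovy"]/2))
    K=np.array([[f,0,c["cx"]],[0,f,c["cy"]],[0,0,1]]); return K,np.array(c["distortion"]),np.array(c["rvec"]),np.array(c["tvec"])
def proj(n,P):
    K,d,r,t=cal(n); return cv2.projectPoints(np.array(P,float).reshape(-1,1,3),r,t,K,d)[0].reshape(-1,2)
def ray(n,uv):
    K,d,r,t=cal(n); R=cv2.Rodrigues(r)[0]
    q=cv2.undistortPoints(np.array(uv,float).reshape(1,1,2),K,d).ravel()
    return -R.T@t, R.T@np.array([q[0],q[1],1])
def onz(n,uv,z):
    o,v=ray(n,uv); return o+v*(z-o[2])/v[2]
def tri(a,b):
    (o,v),(p,w)=ray("side",a),ray("top",b)
    s=np.linalg.lstsq(np.c_[v,-w],p-o,rcond=None)[0]
    A,B=o+v*s[0],p+w*s[1]; return (A+B)/2, np.linalg.norm(A-B)
def crop(n,x0,y0,x1,y1,k,name,img=None):
    im=viewer.read_camera(n) if img is None else img
    cv2.imwrite(f"pics/{name}.png",cv2.resize(im[y0:y1,x0:x1],None,fx=k,fy=k,interpolation=cv2.INTER_CUBIC)); return im
E
python3 - <<'E'
from h import *
print(proj("top",[[195,594,230],[0,0,0],[500,0,0]]),proj("side",[[195,594,230],[500,0,0]]))
a=cv2.imread("pics/top0.png");b=cv2.imread("pics/side0.png")
A=cv2.resize(a[165:255,125:375],None,fx=3.2,fy=3.2,interpolation=cv2.INTER_CUBIC)
B=cv2.resize(b[145:320,165:330],None,fx=3.4,fy=3.4,interpolation=cv2.INTER_CUBIC)
cv2.imwrite("pics/ta.png",A);cv2.imwrite("pics/sa.png",B)
E
```

```text
[[-29.95562054 336.75366675]
 [226.64757975 386.17191823]
 [232.39534609 215.61560608]] [[ 68.32836354 121.91112917]
 [209.45988    226.80705895]]
```

View pics/ta.png

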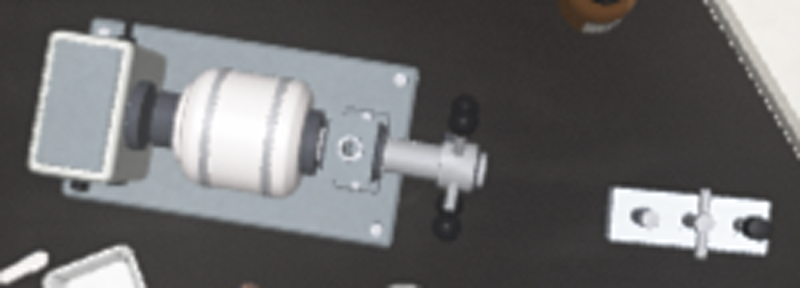

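View pics/sa.png

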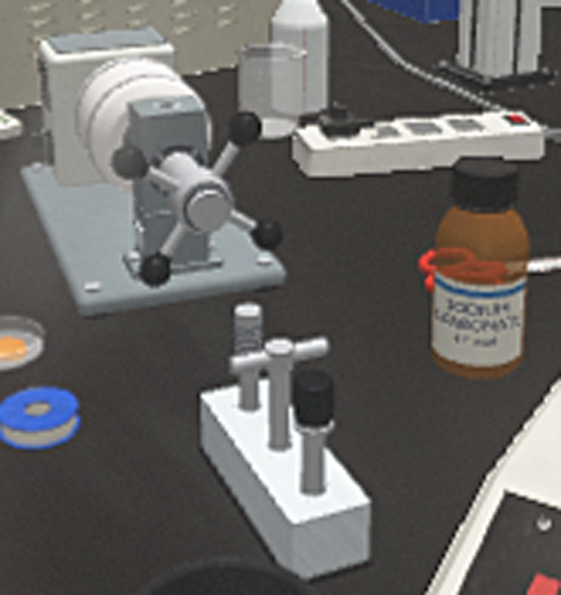

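```bash
python3 - <<'E'
from h import *
S=lambda x,y:(165+x/3.4,145+y/3.4)
T=lambda x,y:(125+x/3.2,165+y/3.2)
np.set_printoptions(precision=1,suppress=True)
k=tri(S(315,400),T(753,228));print("knob",k,onz("top",T(753,228),98))
b=tri(S(167,104),T(349,148));print("bore",b,onz("top",T(349,148),155))
for s,t in(((244,128),(464,104)),((128,162),(447,228))):
    print("ball",tri(S(*s),T(464,112) if s[0]>200 else T(447,220)))
print("hub end top",onz("top",T(484,168),110), "key",onz("top",T(704,222),105),"drift",onz("top",T(652,218),108))
print("block corners",[onz("top",T(*p),42)[:2] for p in((612,188),(770,202),(768,254),(609,240))])
print("motor corners",[onz("top",T(*p),153)[:2] for p in((52,32),(132,36),(112,182),(30,170))])
print("base corners",[onz("top",T(*p),20)[:2] for p in((418,68),(390,244))])
E
```

```text
knob (array([ 455.3, -361.7,   95.2]), np.float64(2.756912153744216)) [ 454.2 -360.4   98. ]
bore (array([512.1, -17.6, 154.3]), np.float64(1.0543435654873485)) [511.6 -17.5 155. ]
ball (array([ 539.9, -108.8,  158.4]), np.float64(8.04393801106803))
ball (array([452.9, -98.4, 143.5]), np.float64(4.427520939281221))
hub end top [ 498.5 -129.3  110. ] key [ 458.3 -317.3  105. ] drift [ 460.4 -272.8  108. ]
block corners [array([ 483.7, -247.2]), array([ 475.5, -389.1]), array([ 428.9, -387.9]), array([ 436.9, -245.5])]
motor corners [array([600.2, 231. ]), array([598.7, 164.7]), array([478.2, 176. ]), array([486.1, 243.9])]
base corners [array([589.3, -68. ]), array([425.7, -47.1])]
```

```bash
cat >> h.py <<'E'
from scipy.spatial.transform import Rotation as Ro
np.set_printoptions(precision=4,suppress=True)
def go(x,y,z,yaw=None):
    "shift in tool axes (m) from measured pose to target; yaw = wanted world angle of tool y (deg)"
    s=telemetry.observe(); R=Ro.from_quat(s["ee_rot"]).as_matrix()
    d=R.T@(np.array([x,y,z])-s["tool_pos"])/1000
    yy=np.degrees(np.arctan2(R[1,1],R[0,1]))
    print("t %.2f pos %s yaw_y %.1f F %s w %.1f gf %.1f"%(s["time"],s["tool_pos"].round(1),yy,s["force"].round(1),s["width"],s["grip_force"]))
    print("shift",d.round(4),"twist",None if yaw is None else round(np.radians(yy-yaw),3))
E
python3 - <<'E'
from h import *
go(300,250,230,0); go(454,-361.5,180,0)
for n in("side","top"): print(n,ray(n,(256,192)))
E
```

```text
t 0.10 pos [195.  593.  230.3] yaw_y 71.8 F [ 0.2  0.1 -0.1] w 85.5 gf 0.0
shift [-0.2069 -0.2931  0.0008] twist 1.253
t 0.10 pos [195.  593.  230.3] yaw_y 71.8 F [ 0.2  0.1 -0.1] w 85.5 gf 0.0
shift [-0.5443 -0.8257  0.0518] twist 1.253
side (array([ 188.2303, -850.5634,  440.1396]), array([ 0.4454,  0.8243, -0.3498]))
top (array([ 500.9939, -100.3659, 1151.3586]), array([ 0.0628,  0.0271, -0.9977]))
```

```bash
python3 -m pendant '[-0.035,-0.049,0,0.18,0,-0.07,-0.098,0,0.36,0,-0.105,-0.147,0,0.54,0,-0.14,-0.196,0,0.72,0,-0.175,-0.245,0,0.9,0]'; python3 -c "
from h import *
go(454,-361.5,190,0)"
```

```text
time: 0.72
tool_pos: [285.0, 304.4, 231.0]
ee_rot: [0.574, 0.819, -0.0, 0.0]
force: [1.1, -0.6, 0.6]
width: 85.3
grip_force: 0.0
t 0.72 pos [285.  304.4 231. ] yaw_y 19.9 F [ 1.1 -0.6  0.6] w 85.3 gf 0.0
shift [-0.6836 -0.068   0.0412] twist 0.348
```

```bash
python3 -m pendant '[-0.058,-0.006,0,0.12,0,-0.116,-0.012,0,0.24,0,-0.174,-0.017,0,0.348,0,-0.232,-0.023,0,0.348,0,-0.29,-0.029,0,0.348,0]'>/dev/null;  python3 -c "
from h import *
go(454,-361.5,190,0)"
```

```text
t 1.35 pos [357.9  22.3 231.2] yaw_y 0.3 F [ 0.2  1.  -0.7] w 85.2 gf 0.0
shift [-0.3843  0.0941  0.0412] twist 0.005
```

```bash
python3 -m pendant '[-0.055,0.014,0,0,0,-0.11,0.028,0,0,0,-0.165,0.042,0,0,0,-0.22,0.056,0,0,0,-0.275,0.07,0,0,0]'>/dev/null; python3 -m pendant '[-0.05,0.012,0.01,0,0,-0.1,0.022,0.03,0,0,-0.109,0.024,0.041,0,0,-0.109,0.024,0.041,0,0]'>/dev/null;  python3 -c "
from h import *
go(454,-361.5,79,0)
im=crop('side',165,145,365,320,4,'s1')
K=viewer.read_camera('top');cv2.imwrite('pics/t1.png',K)"
```

```text
t 2.48 pos [ 452.8 -358.5  188.5] yaw_y 0.2 F [-0.2 -0.1 -0.3] w 85.7 gf 0.0
shift [-0.0033  0.0015  0.1095] twist 0.004
```

View pics/s1.png

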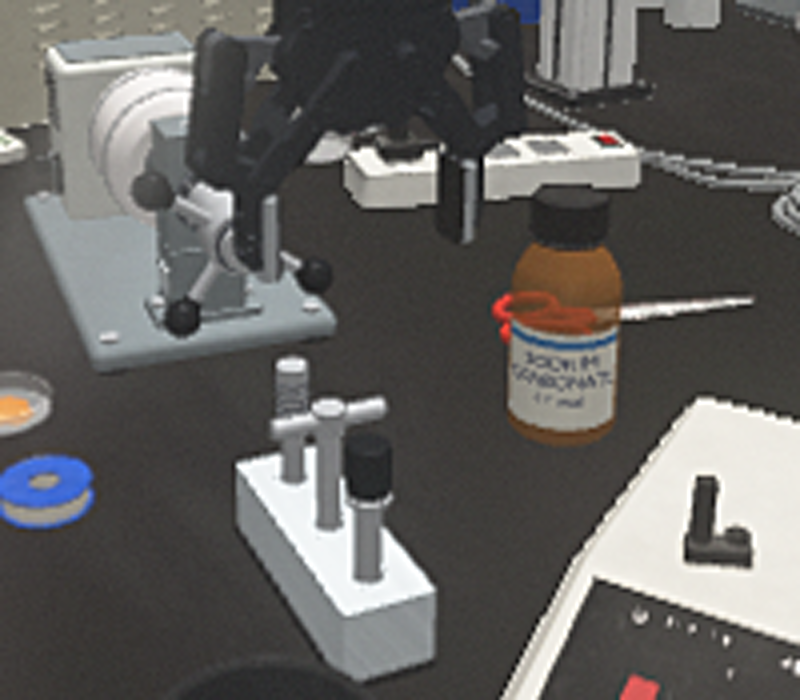

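The open gripper is centred above the pin (fingers at crop x 265 and 460, knob at 368). I'll descend and grip.

```bash
python3 -m pendant '[-0.003,0.001,0.04,0,0,-0.003,0.001,0.085,0,0.2,-0.003,0.001,0.108,0,0.4,-0.003,0.001,0.108,0,0.7,-0.003,0.001,0.108,0,1]' 40; python3 -m pendant '[0,0,0,0,1,0,0,0,0,1,0,0,0,0,1]'; python3 -c "
from h import *
go(454,-361.5,79,0)"
```

```text
time: 3.2
tool_pos: [455.9, -362.4, 84.1]
ee_rot: [0.705, 0.709, 0.0, 0.001]
force: [0.2, 0.2, -1.3]
width: 20.9
grip_force: 39.1
time: 3.58
tool_pos: [455.7, -362.9, 83.6]
ee_rot: [0.705, 0.709, 0.0, 0.001]
force: [-0.7, 0.4, 3.7]
width: 20.7
grip_force: 39.6
t 3.58 pos [ 455.7 -362.9   83.6] yaw_y 0.3 F [-0.7  0.4  3.7] w 20.7 gf 39.6
shift [ 0.0015 -0.0017  0.0046] twist 0.005
```

```bash
python3 -m pendant '[0,0,-0.03,0,1,0,0,-0.08,0,1,0,0,-0.14,0,1,0,0,-0.2,0,1,0.03,0.005,-0.23,0.12,1]'; python3 -c "
from h import *
go(511.8,-18,300,-7.3)"
```

```text
time: 4.2
tool_pos: [461.0, -334.7, 316.5]
ee_rot: [0.749, 0.663, 0.0, 0.004]
force: [0.3, 0.1, -2.7]
width: 20.3
grip_force: 40.1
t 4.20 pos [ 461.  -334.7  316.5] yaw_y -6.9 F [ 0.3  0.1 -2.7] w 20.3 gf 40.1
shift [0.3206 0.0121 0.0151] twist 0.007
```

```bash
python3 -m pendant '[0.055,0.002,0,0,1,0.11,0.004,0.005,0,1,0.165,0.006,0.01,0,1,0.22,0.008,0.015,0,1,0.275,0.01,0.015,0,1]' >/dev/null; python3 -m pendant '[0.025,0.001,0,0,1,0.045,0.002,0,0,1,0.045,0.002,0,0,1,0.045,0.002,0,0,1]'; python3 -c "
from h import *
go(511.8,-18,300,-7.3)
a=viewer.read_camera('side');b=viewer.read_camera('top')
cv2.imwrite('pics/s2f.png',a);cv2.imwrite('pics/t2f.png',b)
A=cv2.resize(a[70:230,165:285],None,fx=3.5,fy=3.5,interpolation=2);B=cv2.resize(b[160:260,185:285],None,fx=3.7,fy=3.7,interpolation=2)
C=np.zeros((560,790,3),np.uint8);C[:A.shape[0],:A.shape[1]]=A;C[:B.shape[0],420:790]=B
cv2.imwrite('pics/c2.png',C)
p=telemetry.observe()['tool_pos']
t=p-[0,0,77.6];print(proj('side',[t,t+[0,0,75],[511.8,-17.6,155]]),proj('top',[t,p,[511.8,-17.6,155]]))"
```

```text
time: 5.32
tool_pos: [508.4, -16.3, 297.2]
ee_rot: [0.747, 0.665, -0.0, 0.0]
force: [0.0, 0.3, -0.8]
width: 20.7
grip_force: 40.1
t 5.33 pos [508.4 -16.3 297.2] yaw_y -6.6 F [ 0.   0.3 -0.8] w 20.7 gf 40.1
shift [-0.0013  0.0036 -0.0028] twist 0.012
[[211.5135 151.4219]
 [210.4097 122.0334]
 [213.7798 175.3534]] [[231.4821 212.2387]
 [228.3853 211.874 ]
 [234.1048 211.1935]]
```

View pics/c2.png

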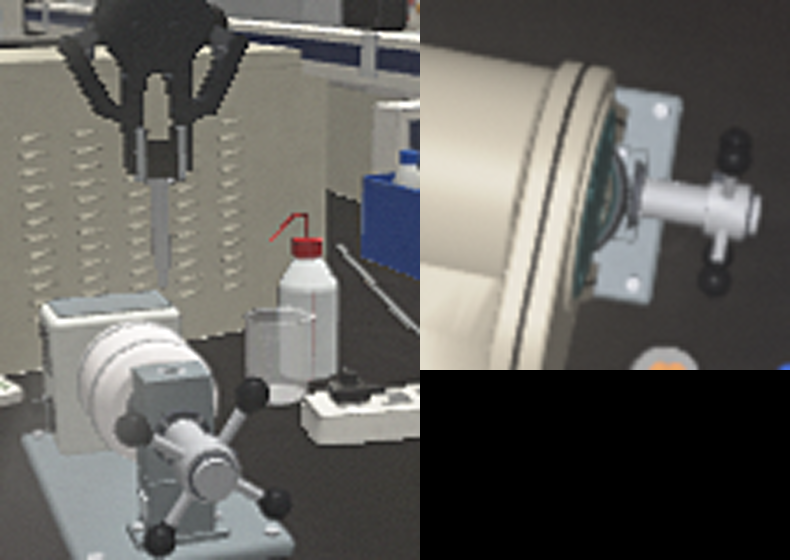

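```bash
python3 -m pendant '[-0.001,0.003,0,0.01,1,-0.001,0.003,0.025,0.01,1,-0.001,0.003,0.05,0.01,1,-0.001,0.003,0.058,0.01,1,-0.001,0.003,0.058,0.01,1]'; python3 -c "
from h import *
go(511.8,-18,203,-7.3)
a=viewer.read_camera('side')
p=telemetry.observe()['tool_pos']
t=p-[0,0,77.6];print(proj('side',[t,t+[0,0,75],[511.8,-17.6,155]]))
crop('side',180,110,260,190,7,'s3',a)"
```

```text
time: 6.05
tool_pos: [511.1, -17.4, 239.1]
ee_rot: [0.75, 0.661, -0.0, -0.0]
force: [0.6, -1.2, -0.7]
width: 20.8
grip_force: 40.1
t 6.05 pos [511.1 -17.4 239.1] yaw_y -7.2 F [ 0.6 -1.2 -0.7] w 20.8 gf 40.1
shift [-0.0005  0.0008  0.0361] twist 0.002
[[213.6335 172.7   ]
 [212.6086 144.5858]
 [213.7798 175.3534]]
```

View pics/s3.png

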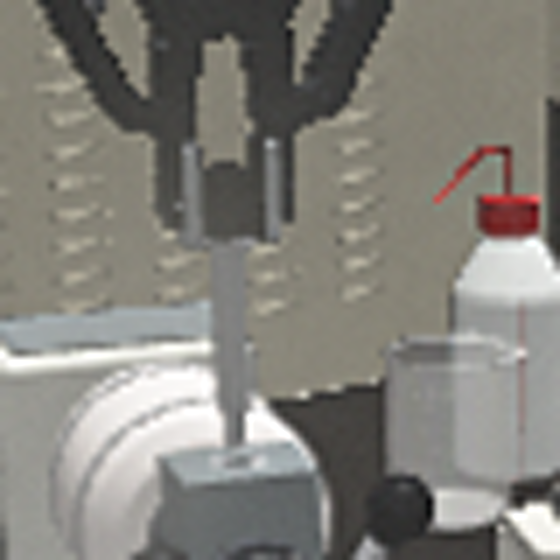

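Tip (213.4, 173.9) stands right over the bore (213.7, 175.9). I'll lower it gently.

```bash
python3 -m pendant '[0,0.001,0.006,0,1,0,0.001,0.012,0,1,0,0.001,0.018,0,1,0,0.001,0.018,0,1]'; python3 -m pendant '[0,0,0.005,0,1,0,0,0.01,0,1,0,0,0.013,0,1,0,0,0.013,0,1]'
```

```text
time: 6.6
tool_pos: [511.7, -17.2, 220.6]
ee_rot: [0.75, 0.662, -0.0, -0.001]
force: [-0.1, -0.1, -0.8]
width: 20.7
grip_force: 40.1
time: 7.1
tool_pos: [512.2, -17.3, 208.0]
ee_rot: [0.75, 0.662, -0.0, -0.0]
force: [-0.0, 0.3, -2.0]
width: 20.5
grip_force: 40.1
```

```bash
python3 -m pendant '[0,0,0.002,0,1,0,0,0.003,0,1,0,0,0.003,0,1]'; python3 -m pendant '[0,0,0.002,0,1,0,0,0.002,0,1]'
```

```text
time: 7.48
tool_pos: [512.2, -17.3, 205.3]
ee_rot: [0.75, 0.662, -0.0, -0.0]
force: [-0.1, -0.5, -1.3]
width: 20.4
grip_force: 40.1
time: 7.72
tool_pos: [512.2, -17.3, 203.1]
ee_rot: [0.75, 0.662, -0.0, -0.0]
force: [-0.7, -0.3, -0.7]
width: 20.9
grip_force: 40.1
```

```bash
python3 -m pendant '[0,0,0,0,0.5,0,0,0,0,0.3,0,0,-0.001,0,0.3,0,0,-0.03,0,0.3,0,0,-0.06,0,0.3]'; python3 -m pendant '[-0.05,0,-0.02,0,0.3,-0.11,0,-0.02,0,0.6,-0.15,0,-0.02,0,1]';python3 -c "
from h import *
a=viewer.read_camera('side')
go(450,-100,200,-7.3)
print('home35',proj('side',[[511.8,-17.6,125+z] for z in (75,92,105)]))
cv2.imwrite('pics/s4f.png',a)
crop('side',180,100,280,200,6,'s4',a)"
```

```text
time: 8.35
tool_pos: [511.9, -17.2, 263.7]
ee_rot: [0.75, 0.662, -0.0, -0.0]
force: [0.8, -0.0, -0.3]
width: 59.7
grip_force: 0.0
time: 8.72
tool_pos: [493.7, -168.3, 284.2]
ee_rot: [0.75, 0.661, 0.0, 0.001]
force: [0.8, -0.7, 0.8]
width: 23.9
grip_force: 0.0
t 8.78 pos [ 493.4 -172.1  283.8] yaw_y -7.4 F [ 1.3 -3.5 -0.6] w 16.4 gf 0.0
shift [ 0.0663 -0.0524  0.0834] twist -0.002
home35 [[213.1744 158.7661]
 [212.9411 152.352 ]
 [212.761  147.391 ]]
```

View pics/s4.png

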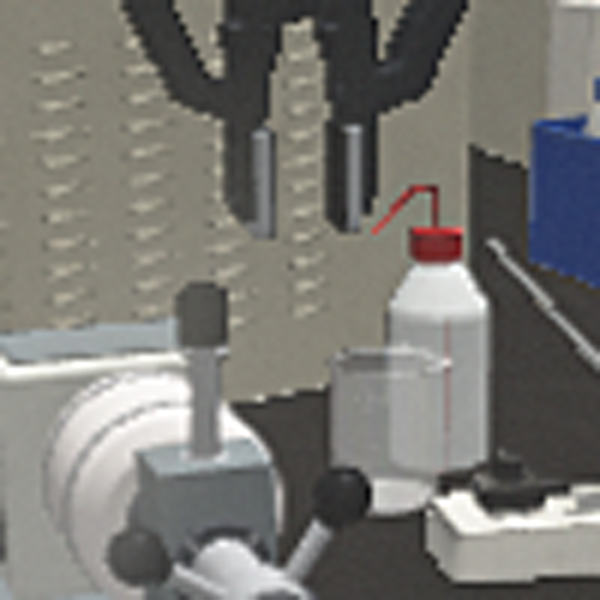

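Pin stands in the bore (collar at crop (203,346), i.e. pixel (214,158)), resting on the shaft. Next: the wheel, with shut fingers.

```bash
cat > look.py <<'E'
from h import *
a=viewer.read_camera('side'); g=a[128:185,208:219].max(2).astype(int)
# knob: dark pixels per row in its columns
d=(g<80).sum(1); r=np.where(d>=5)[0]+128
print("knob rows",r.min() if r.size else None, r.max() if r.size else None, "n",(d>=5).sum(), "sum",int((g<80).sum()), "centroid %.2f"%(np.average(np.arange(128,185),weights=(g<80).sum(1)+1e-9)))
s=telemetry.observe(); print("t %.2f"%s["time"],s["tool_pos"].round(1),"F",s["force"].round(1))
E
python3 - <<'E'
from h import *
a=cv2.imread('pics/s4f.png');g=a[128:185,208:219].max(2).astype(int);d=(g<80).sum(1);print(d)
E
python3 -m pendant '[0.03,-0.04,0,0,1,0.064,-0.085,0.02,0,1,0.064,-0.085,0.04,0,1]'; python3 look.py; python3 -m pendant '[0,0,0.04,0,1,0,0,0.08,0,1,0,0,0.1,0,1,0,0,0.1,0,1]'; python3 -c "
from h import *
go(416.5,-94,145,-7.3)"
```

```text
[1 1 1 1 1 0 0 0 0 0 0 0 0 0 0 0 0 0 0 1 2 2 2 1 2 2 2 2 3 0 0 0 0 0 0 0 0
 0 0 0 0 0 0 0 0 0 0 0 0 0 0 0 0 0 0 0 0]
time: 9.15
tool_pos: [414.2, -89.8, 242.7]
ee_rot: [0.749, 0.662, -0.0, -0.001]
force: [0.8, -0.5, 0.2]
width: 0.2
grip_force: 0.0
knob rows None None n 0 sum 20 centroid 151.75
t 9.20 [414.1 -90.1 240.2] F [ 0.1  0.9 -1.6]
time: 9.7
tool_pos: [416.3, -91.7, 142.2]
ee_rot: [0.75, 0.661, -0.001, -0.002]
force: [0.2, 0.4, 0.5]
width: -0.1
grip_force: 0.0
t 9.70 pos [416.3 -91.7 142.2] yaw_y -7.2 F [0.2 0.4 0.5] w -0.1 gf 0.0
shift [-0.0023  0.0005 -0.0028] twist 0.002
```

```bash
sed -i 's/<80/<115/g' look.py; python3 - <<'E'
from h import *
a=cv2.imread('pics/s4f.png');print(a[140:180,213].max(1)); g=a[128:185,208:219].max(2);print((g<115).sum(1))
E
python3 look.py
python3 -m pendant '[-0.002,0.005,-0.001,0,1,-0.002,0.01,-0.001,0,1,-0.002,0.015,-0.001,0,1,-0.002,0.02,-0.001,0,1,-0.002,0.025,-0.001,0,1]'; python3 look.py
```

```text
[140 138 138 135 141 141 137  85  89  87  87  88  90  87  87  84  86  88
 128 132 128 131 127 126 127 126 127 128 124 126 126 123 125 123 124 127
 158 183 136 102]
[ 2  2  2  2  2  2  1  1  0  1  0  0  0  0  0  0  0  0  0  5  8  9  9  9
  9  8  8  8  8  8  0  1  1  0  0  0  1  0  0  1  0  0  1  0  0  0  0  0
  0  0  2 10 11 11 11 11 11]
knob rows 147 184 n 22 sum 210 centroid 163.81
t 9.75 [417.4 -92.1 143.5] F [0.1 0.2 0.2]
time: 10.38
tool_pos: [430.3, -96.0, 143.7]
ee_rot: [0.75, 0.661, -0.01, -0.008]
force: [-34.6, -0.2, 26.7]
width: -0.4
grip_force: 21.5
knob rows 147 184 n 30 sum 322 centroid 161.63
t 10.43 [429.9 -96.  143.5] F [-28.5   0.1  23. ]
```

```bash
python3 -m pendant '[0,-0.008,0,0,1,0,-0.016,0,0,1,0,-0.02,0,0,1,0,-0.02,-0.05,0,1,0,-0.02,-0.1,0,1]'; python3 look.py; python3 -c "
from h import *
crop('side',180,130,280,230,6,'s5')"
```

```text
time: 11.05
tool_pos: [422.0, -94.5, 245.2]
ee_rot: [0.75, 0.662, 0.0, -0.0]
force: [1.3, 0.4, 0.2]
width: 0.0
grip_force: 0.0
knob rows 148 184 n 16 sum 159 centroid 164.94
t 11.10 [426.3 -96.1 252.9] F [2.4 0.  4.5]
```

View pics/s5.png

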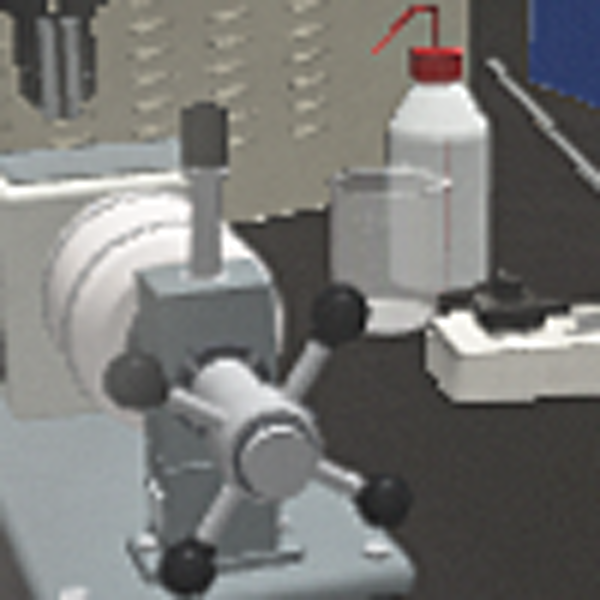

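No drop yet and no turning: the taper of the fingertips met the ball, so I go lower and follow the arc.

```bash
cat > st.py <<'E'
from h import *
s=telemetry.observe(); p=s["tool_pos"]; print("t %.2f u %.1f v %.1f z %.1f F %s"%(s["time"],(p-[500.8,-104.6,0])@[.992,-.127,0],(p-[500.8,-104.6,0])@[.127,.992,0],p[2],s["force"].round(1)))
E
python3 -m pendant '[0,-0.008,0.03,0,1,0,-0.008,0.08,0,1,0,-0.008,0.118,0,1,0,-0.008,0.118,0,1]' >/dev/null; python3 st.py;  python3 -m pendant '[0,0.005,-0.001,0,1,0,0.011,-0.002,0,1,0,0.011,-0.002,0,1]'>/dev/null; python3 st.py; python3 -m pendant '[0,0.003,-0.003,0,1,0,0.003,-0.003,0,1]'>/dev/null;python3 st.py
```

```text
t 11.65 u -90.4 v 0.7 z 123.4 F [ 0.2  0.5 -1. ]
t 12.03 u -76.6 v -0.5 z 129.9 F [-4.3  0.6  3.8]
t 12.28 u -75.2 v -0.5 z 132.2 F [-7.5  0.3  3.3]
```

```bash
python3 -m pendant '[0,0.002,-0.004,0,1,0,0.002,-0.004,0,1]'>/dev/null;python3 st.py;python3 -m pendant '[0,0.004,-0.004,0,1,0,0.004,-0.004,0,1]'>/dev/null;python3 st.py
```

```text
t 12.53 u -72.6 v -0.5 z 136.4 F [-6.6  0.3  3.8]
t 12.78 u -69.6 v -0.5 z 140.4 F [-9.3  0.3  6.1]
```

```bash
cat > balls.py <<'E'
from h import *
import sys
def balls(a):
    w=np.array([500.8,-104.6,110]);e=np.array([.992,-.127,0])
    g=cv2.cvtColor(a,6); best=[]
    for k in range(360):   # ball angle sampled on the known circle: darkness of a disc
        t=np.radians(k); c=w+62*(np.sin(t)*e+np.array([0,0,np.cos(t)]))
        x,y=proj("side",c)[0].round().astype(int); best.append(g[y-2:y+3,x-2:x+3].mean())
    return np.array(best)
if __name__=="__main__":
    b=balls(cv2.imread(sys.argv[1]) if len(sys.argv)>1 else viewer.read_camera('side'))
    s=b.reshape(-1,5).mean(1); m=np.where(s<45)[0]*5; print("dark angles",m, "folded score", [(k,int(b[[k,(k+90)%360,(k+180)%360,(k+270)%360]].mean())) for k in range(0,90,6)])
E
for f in side0 s4f; do python3 balls.py pics/$f.png; done; python3 balls.py; python3 look.py
```

```text
dark angles [125] folded score [(0, 122), (6, 120), (12, 111), (18, 106), (24, 77), (30, 57), (36, 56), (42, 66), (48, 109), (54, 123), (60, 124), (66, 125), (72, 121), (78, 120), (84, 118)]
dark angles [125] folded score [(0, 121), (6, 119), (12, 111), (18, 106), (24, 77), (30, 57), (36, 55), (42, 65), (48, 108), (54, 122), (60, 123), (66, 124), (72, 121), (78, 120), (84, 118)]
dark angles [ 45 135] folded score [(0, 120), (6, 118), (12, 108), (18, 104), (24, 102), (30, 89), (36, 60), (42, 51), (48, 52), (54, 80), (60, 113), (66, 122), (72, 119), (78, 118), (84, 116)]
knob rows 148 184 n 30 sum 300 centroid 163.45
t 12.88 [431.7 -96.2 140.4] F [-10.    0.4   4.8]
```

```bash
cat > look.py <<'E'
from h import *
from balls import balls
a=viewer.read_camera('side'); g=a[135:170,213:217].max(2).mean(1)
print("knob col:", "".join("#" if v<115 else "." for v in g), "(top row normally 12-13 of string, drop -> 16)")
b=balls(a); f=[b[[k,(k+90)%360,(k+180)%360,(k+270)%360]].mean() for k in range(90)]; k=np.array(f); w=np.clip(75-k,0,None); print("wheel fold min",k.argmin(),"deg",int(k.min()))
import st
E
python3 -m pendant '[0,0.003,-0.003,0,1,0,0.006,-0.005,0,1,0,0.01,-0.007,0,1,0,0.013,-0.009,0,1,0,0.013,-0.009,0,1]'>/dev/null; python3 look.py
```

```text
knob col: .......###########################. (top row normally 12-13 of string, drop -> 16)
wheel fold min 57 deg 49
t 13.55 u -60.2 v -0.5 z 150.0 F [-18.9   1.2  17. ]
```

```bash
python3 -m pendant '[0,-0.015,0,0,1,0,-0.018,-0.06,0,1,0,-0.018,-0.11,0,1,0,-0.018,-0.11,0,1]'>/dev/null; python3 look.py
```

```text
knob col: ..............#########............ (top row normally 12-13 of string, drop -> 16)
wheel fold min 57 deg 54
t 14.10 u -69.6 v -0.7 z 262.0 F [-0.2 -0.1 -0.7]
```

```bash
python3 -m pendant '[0,0,0.04,0,1,0,0,0.09,0,1,0,0,0.125,0,1,0,0,0.125,0,1,0,0.006,0.125,0,1]'>/dev/null; python3 st.py; python3 -m pendant '[0,0.005,-0.003,0,1,0,0.008,-0.005,0,1,0,0.008,-0.005,0,1]'>/dev/null; python3 look.py
```

```text
t 14.72 u -65.9 v -0.2 z 134.1 F [-0.4  0.4 -0.2]
knob col: .......###..####################### (top row normally 12-13 of string, drop -> 16)
wheel fold min 60 deg 49
t 15.15 u -58.3 v -0.3 z 139.1 F [-4.2 -1.4  2.8]
```

```bash
python3 -m pendant '[0,0.004,-0.002,0,1,0,0.008,-0.004,0,1,0,0.012,-0.006,0,1,0,0.016,-0.007,0,1,0,0.016,-0.007,0,1]'>/dev/null; python3 look.py;python3 -m pendant '[0,-0.012,0,0,1,0,-0.014,-0.06,0,1,0,-0.014,-0.11,0,1,0,-0.014,-0.11,0,1]'>/dev/null; python3 look.py
```

```text
knob col: ################################### (top row normally 12-13 of string, drop -> 16)
wheel fold min 74 deg 50
t 15.82 u -42.4 v 0.0 z 145.7 F [-4.6  1.2  3.8]
knob col: ...................###########..... (top row normally 12-13 of string, drop -> 16)
wheel fold min 76 deg 54
t 16.38 u -54.6 v -0.5 z 257.6 F [ 0.3 -0.2 -0.7]
```

```bash
python3 - <<'E'
from h import *
a=viewer.read_camera('side'); cv2.imwrite('pics/s6f.png',a)
b=cv2.imread('pics/s4f.png')
for i in range(140,180): print(i,"".join("#" if v<60 else "+" if v<115 else "o" if v<150 else "." for v in b[i,200:228].max(1)),"  ","".join("#" if v<60 else "+" if v<115 else "o" if v<150 else "." for v in a[i,200:228].max(1)))
for d in(30,40,50): print(d,proj('side',[[511.8,-17.6,155-d+z] for z in (75,79,105)]).round(1).tolist())
E
```

```text
140 ooooooooooooooooo...oooooooo    oo+++ooooooooooo....oooooooo
141 ooooooooooooooo....ooooooooo    oo+++ooooooooo.....ooooooooo
142 oooo....oooooooooooooooooooo    oo+++o..oooooooooooooooooooo
143 ooo...oooooooooooooooooooooo    +o++..oooooooooooooooooooooo
144 oooooooooooooooooo...ooooooo    +ooooooooooooooooo...ooooooo
145 oooooooooooooooo....oooooooo    +ooooooooooooooo....oooooooo
146 ooooo...oooooooo..oooooooooo    +oooo...oooooooo..oooooooooo
147 ooo....oooo+++++oooooooooooo    ooo....ooooooooooooooooooooo
148 oooo.ooooo++++++++oooo.ooooo    oooo.ooooooooooooooooooooooo
149 ooooooooo+++++++++...ooooooo    oooooooooooooooo.....ooooooo
150 oooooooo.+++++++++oooooooooo    ooooooooooooooooo.oooooooooo
151 ooo.....o+++++++++oooooooooo    ooo....ooooooooooooooooooooo
152 ooo...ooo+++++++++oooooooooo    ooo.o.oooooooooooooooooooooo
153 oooooooo.o++++++++...ooooooo    oooooooo..oooooo.....ooooooo
154 .........o++++++++.ooooooooo    .........oo++++++..ooooooooo
155 .........o++++++++oooooooooo    .........+++++++++oooooooooo
156 .........o++++++++oooooooooo    .........o++++++++oooooo
[... 955 characters left out ...]
........oooo......++++++
172 ............oooo.......+++++    ............oooo.......+++++
173 ............ooooo......o++++    ............ooooo......o++++
174 ...........oooooo.......o+++    ...........oooooo.......o+++
175 ............oooo.........+++    ............oooo.........+++
176 ...+.....................+++    ...+...........o.........+++
177 ...+o.................ooo+++    ...+o........o+#+#+...ooo+++
178 ...o+o.......oooo++++++++o++    ...++o......++++++##+++++o++
179 ...+++ooo++++++++++++++++o++    ...o++ooo+++++++++##+++++o++
30 [[213.2, 158.8], [213.1, 157.3], [212.8, 147.4]]
40 [[213.3, 162.5], [213.3, 161.0], [212.9, 151.2]]
50 [[213.4, 166.2], [213.4, 164.7], [213.0, 155.0]]
```

```bash
python3 -c "
from h import *
go(511.8,-17.4,235,-7.3)"
```

```text
t 16.43 pos [445.3 -97.7 255.8] yaw_y -7.2 F [ 0.1  0.2 -1.1] w 0.0 gf 0.0
shift [0.0879 0.0559 0.0209] twist 0.002
```

```bash
python3 -m pendant '[0.044,0.028,0,0,1,0.088,0.056,0,0,1,0.088,0.056,0.01,0,1,0.088,0.056,0.02,0,1,0.088,0.056,0.02,0,1]'; python3 -m pendant '[0,0,0.006,0,1,0,0,0.012,0,1,0,0,0.012,0,1]'; python3 -c "
from h import *
go(511.8,-17.4,235,-7.3)"
```

```text
time: 17.05
tool_pos: [509.2, -17.6, 233.1]
ee_rot: [0.75, 0.661, -0.001, -0.002]
force: [0.0, -1.0, -0.1]
width: -0.2
grip_force: 0.0
time: 17.42
tool_pos: [510.8, -17.4, 222.8]
ee_rot: [0.75, 0.661, -0.0, -0.0]
force: [-0.4, -0.7, -0.2]
width: -0.2
grip_force: 0.0
t 17.43 pos [510.8 -17.4 222.8] yaw_y -7.2 F [-0.4 -0.7 -0.2] w -0.2 gf 0.0
shift [ 0.0001  0.001  -0.0122] twist 0.002
```

```bash
python3 -m pendant '[0,0,0.002,0,1,0,0,0.004,0,1]' | grep -E 'pos|force:'; python3 -m pendant '[0,0,0.002,0,1,0,0,0.003,0,1]'| grep -E 'pos|force:'; python3 -m pendant '[0,0,0.002,0,1,0,0,0.002,0,1]'| grep -E 'pos|force:'
```

```text
tool_pos: [511.5, -17.2, 219.5]
force: [-0.3, 0.1, 0.7]
grip_force: 0.0
tool_pos: [511.3, -17.1, 216.2]
force: [0.0, 0.2, 0.8]
grip_force: 0.0
tool_pos: [511.2, -17.1, 214.1]
force: [-0.4, 0.7, 0.2]
grip_force: 0.0
```

```bash
python3 -m pendant '[0,0,0.002,0,1,0,0,0.002,0,1]' | grep -E 'pos|force:'; python3 -m pendant '[0,0,0.002,0,1,0,0,0.002,0,1]'| grep -E 'pos|force:'; python3 -m pendant '[0,0,0.001,0,1,0,0,0.001,0,1]'| grep -E 'pos|force:'
```

```text
tool_pos: [511.3, -17.2, 212.2]
force: [0.9, -0.0, 0.3]
grip_force: 0.0
tool_pos: [511.4, -17.2, 210.3]
force: [0.1, 0.5, 2.0]
grip_force: 0.6
tool_pos: [511.4, -17.2, 209.4]
force: [-0.5, -0.1, 2.3]
grip_force: 0.9
```

```bash
for i in 1; do python3 -m pendant '[0,0,0.001,0,1,0,0,0.001,0,1]' | grep -E 'pos|^force:'; python3 -m pendant '[0,0,0.001,0,1,0,0,0.001,0,1]'| grep -E 'pos|^force:'; python3 -m pendant '[0,0,0.001,0,1,0,0,0.001,0,1]'| grep -E 'pos|^force:'; done
```

```text
tool_pos: [511.6, -17.2, 208.6]
force: [0.6, -0.6, 3.5]
tool_pos: [511.7, -17.2, 208.0]
force: [-0.8, 0.6, 6.3]
tool_pos: [511.9, -17.3, 207.1]
force: [-0.8, 0.5, 5.8]
```

```bash
python3 -m pendant '[0,0,0.001,0,1,0,0,0.001,0,1]' | grep -E 'pos|^force:'; python3 -m pendant '[0,0,0.001,0,1,0,0,0.001,0,1]'| grep -E 'pos|^force:'; python3 -m pendant '[0,0,0.001,0,1,0,0,0.001,0,1]'| grep -E 'pos|^force:'; python3 -m pendant '[0,0,0.001,0,1,0,0,0.001,0,1]'| grep -E 'pos|^force:'
```

```text
tool_pos: [511.9, -17.3, 206.2]
force: [-0.6, 0.5, 6.4]
tool_pos: [512.0, -17.3, 205.3]
force: [-0.2, 0.2, 7.3]
tool_pos: [512.1, -17.3, 204.5]
force: [0.4, -0.3, 5.8]
tool_pos: [511.0, -17.2, 201.9]
force: [0.7, 0.2, 1.8]
```

```bash
python3 -m pendant '[0,0,0.002,0,1,0,0,0.004,0,1]' | grep -E 'pos|^force:'; python3 -m pendant '[0,0,0.002,0,1,0,0,0.003,0,1]'| grep -E 'pos|^force:'; python3 -m pendant '[0,0,0.002,0,1,0,0,0.003,0,1]'| grep -E 'pos|^force:'; python3 -m pendant '[0,0,0.001,0,1,0,0,0.002,0,1]'| grep -E 'pos|^force:'; python3 look.py
```

```text
tool_pos: [511.3, -17.2, 198.1]
force: [-1.0, 0.0, 3.9]
tool_pos: [511.3, -17.2, 195.1]
force: [-0.1, -0.7, 3.3]
tool_pos: [511.3, -17.2, 192.2]
force: [-0.5, -0.6, 2.8]
tool_pos: [511.3, -17.2, 190.3]
force: [-0.2, 0.9, 2.9]
knob col: ################################### (top row normally 12-13 of string, drop -> 16)
wheel fold min 76 deg 54
t 21.73 u -0.7 v 88.1 z 190.1 F [0.6 0.4 2.5]
```

```bash
python3 -m pendant '[0,0,0.002,0,1,0,0,0.002,0,1]' | grep -E 'pos|^force:'; python3 -m pendant '[0,0,0.002,0,1,0,0,0.002,0,1]'| grep -E 'pos|^force:'; python3 -m pendant '[0,0,0.001,0,1,0,0,0.001,0,1]'| grep -E 'pos|^force:'; python3 -m pendant '[0,0,0.001,0,1,0,0,0.001,0,1]'| grep -E 'pos|^force:'
```

```text
tool_pos: [511.1, -17.2, 188.1]
force: [-0.2, 0.0, 2.0]
tool_pos: [511.1, -17.2, 186.0]
force: [1.1, -0.0, 1.5]
tool_pos: [511.2, -17.2, 185.2]
force: [-0.4, 0.7, 2.8]
tool_pos: [511.4, -17.2, 185.0]
force: [-0.9, 0.3, 6.4]
```

The pin stops hard at 185 mm, the home height. One more light press, then back off and look.

```bash
python3 -m pendant '[0,0,0.002,0,1,0,0,0.002,0,1]' | grep -E 'pos|^force:'; python3 -m pendant '[0,0,-0.02,0,1,0,0,-0.06,0,1,-0.05,0,-0.1,0,1,-0.1,-0.05,-0.12,0,1,-0.1,-0.1,-0.12,0,1]' | grep -E 'pos|^force:'; python3 -m pendant '[0,0,0,0,1,0,0,0,0,1]' >/dev/null; python3 -c "
from h import *
crop('side',180,130,280,230,6,'s7')
print(proj('side',[[511.8,-17.6,155+z] for z in (0,30)]))"
```

```text
tool_pos: [511.5, -17.2, 184.9]
force: [-5.2, 1.0, 15.3]
tool_pos: [399.8, -106.0, 303.5]
force: [-1.0, -0.9, 0.5]
[[213.7798 175.3534]
 [213.3782 164.3576]]
```

View pics/s7.png

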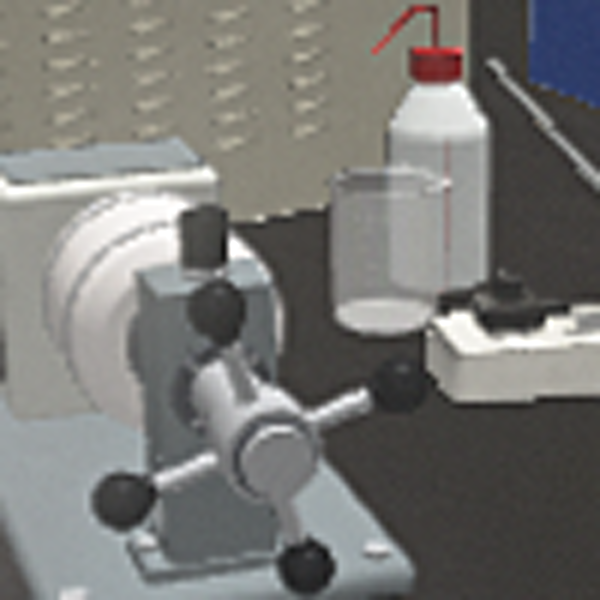

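The picture shows the knob upright with its collar flat on the block (crop (204,265), pixel (214,174)), and the arm clear.

```bash
python3 -c "
from rig import job
print(job.close_job())"
```

```text
the job is handed in; nothing more can be done
None
```

The lock pin is fully home through the shaft with its collar flat on the bearing block, the arm is clear, and the job was handed in at about 23 s; no verdict was returned, and my first push on the wheel, with the pin only standing on the shaft, jammed at about 35 N before I backed off.

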